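# Put the long spool clamps back in their caddy

### The arm

A 7-joint arm with a two-finger parallel gripper is mounted at the origin on the work surface. World frame = base frame: x ahead of the robot, y to its left, z up, the work surface at z = 0. Lengths are in m, angles in degrees, forces in N, time in s.
With the tool pointing down it reaches from about 0.425 to 0.875 m from the base axis. Payload 4.7 kg.
Tool frame: the origin (TCP) lies between the finger pads; the fingertips stand env.finger_overhang ahead of it and the grasp point (between the pads) lies 5 mm behind it (env.finger_overhang is the distance from the TCP to the fingertips, in m); z points along the fingers, y is the line along which they close (so a half turn about z gives the same grasp; the last joint's range is limited). The gripper opens to 87 mm and grips with 3 to 60 N. Pads are 19 mm wide; open, the fingers measure 117 mm over their backs; the gripper's body (75 mm by 190 mm) begins 51 mm behind the grasp point.
Start: joints at [-71.614, 18.392, -4.016, 83.108, 1.295, 78.541, -3.26], TCP at [0.196, 0.62, 0.237] pointing down, gripper open.
Joint ranges: [-163.93, 163.93], [-17.29, 119.83], [-79.2, 71.16], [3.27, 140.29], [-89.18, 269.18], [5.43, 117.66], [-154.24, 154.24]. Speed limits (degrees/s): [147.25, 147.25, 180, 180, 180, 180, 180].

### API

Orientations are given as [roll, pitch, yaw] about the fixed x, y, z axes, in that order (R = Rz(yaw) Ry(pitch) Rx(roll)).
In Python, from cell import telemetry, eyes, env, models gives the robot as it stands. The module is installed in compiled form; this text tells all that it offers.
- The arm moves only by the tool drive_tool, never from a script. Its arguments are lists of equal length, an entry for each row: "angular": the turn, a rotation vector about the tool's x, y, z in rad, a list of three; "delta_pos": the shift along the tool's x, y, z in cm, a list of three; "gripper": the finger opening in cm, from 0 to 8.7. A call has 1 to 20 rows; each row shifts and turns the commanded pose from where the row before left it, along the tool's axes as they then stand; what a row does not reach is not made up. A row lasts 1/10 s, in which the tool goes at most 50 mm and 8.59 degrees, less where a joint would pass 70% of its speed; a pose out of reach is approached as far as the arm can. A call with a gripper value outside its range is refused whole. The fingers move at their own pace and stop on an object; "squeeze" is the grip in N (left out, the last holds). Time passes only in rows, so rows that do not move let the fingers close. It gives the time, the measured TCP pose, the force, the opening and the grip force at its end, in the units of the state.
- telemetry.get_obs(): the state, without advancing time (a new reading comes with each control period).
- eyes.read_camera(name): name is "scene" or "top" or "wrist"; returns a dict with "pixels" (480x640x3 uint8, red, green, blue), "mtx" (3x3 intrinsics, pixels), "origin" and "orientation" of the camera in the world. Camera axes: x right, y down, z forward; pixel columns grow to the right and rows downward; lengths in m; the calibration is good to about 2 mm. A picture is of the moment at which its call begins. There is no depth.
- env.sign_off(): hands the job in; it is judged then, once.
Trained networks look in a picture, given as the dict that the camera call returned (one of the last four; its "shot" number tells which), for a name from the list of things; names that differ only in an ending like _2 or _b are one class to them, and where a whole thing is asked for, a point or a joint stands for the part that bears it (a point fixed in the world has none). Each returns a list of dicts, best first, with "p" (0 to 1); they miss things now and then, are a little off and sometimes report something else, mostly with a low value. They report only what shows in the picture. A call takes as long as a camera call. They do not tell look-alikes from the thing itself.
- models.search_frame(picture, target): "centre" ([column, row] in pixels, amid what is visible of it).
- models.cut_out(picture, target): "pixels" (480x640 bool, what is visible of it) and "centre" ([column, row] in pixels, amid what is visible of it).
The state is a dict: "time_s": time; "qpos": joint angles; "joint_velocities": joint speeds; "effort": joint torques, N m; "tool_pos": TCP position; "tool_rot": TCP orientation; "force": force on the tool from outside, world axes, zero at the start; "wrist_torque": the same for the moment, N m; "grip_width": finger opening in m; "grasp_force": force on a finger pad.
Only numpy, scipy, OpenCV 4.12 (cv2) and the standard library are available. Lean on these libraries where they do the work, as an engineer would, in place of code of your own. Each camera call takes 0.05 s, during which the arm holds its last target. There are 200 camera calls.

### The job

Put away the two long spool clamps that stand among the short ones on the violin maker's bench: drop each of them, foot down and wing nut up, into an empty well of the plywood caddy, one clamp to a well.

Things in the scene. Friction and masses are not known exactly. Their poses are not given: they have to be found in the camera images.
- long_a_mid (a point): Long spool clamp, 160 mm tall, standing loose on the bench, 0.1 kg: two wooden spools (36 mm across) on an 8 mm rod, brass wing nut on top. From the foot: lower spool 0-24 mm, rod to 108, upper spool 108-132, nut and rod end to 160. Point: half-way up, 80 mm above the foot; best held by the upper spool, centred 40 mm higher. z up the rod. The short ones are 100 mm tall.
- long_b_mid (a point): The other one. Long spool clamp, 160 mm tall, standing loose on the bench, 0.1 kg: two wooden spools (36 mm across) on an 8 mm rod, brass wing nut on top. From the foot: lower spool 0-24 mm, rod to 108, upper spool 108-132, nut and rod end to 160. Point: half-way up, 80 mm above the foot; best held by the upper spool, centred 40 mm higher. z up the rod. The short ones are 100 mm tall.
- well_1 (a point): Centre of the inner floor of an empty well. Caddy: plywood box fixed to the bench, 250 x 82 mm, 96 mm high, three square wells in a row 84 mm apart, each 58 mm wide and 90 mm deep, floor 6 mm above the bench. z up, x along the row, y across. This is the end well; its neighbour along +x is the other empty one.
- well_2 (a point): Centre of the inner floor of an empty well. Caddy: plywood box fixed to the bench, 250 x 82 mm, 96 mm high, three square wells in a row 84 mm apart, each 58 mm wide and 90 mm deep, floor 6 mm above the bench. z up, x along the row, y across. This is the middle well; the next along +x already holds a long clamp, its top 166 mm above the bench.
Things that resemble listed ones, but are neither listed nor needed, are in the scene too. Leave any blue look-alike of the part that bears long_b_mid alone.

How it is judged (in metres and radians):
At the end, for the whole second after the job is handed in: Both long clamps stand foot down in the two wells that were empty, one in each: mid-point 45 to 90 mm above the well floor and within 36 mm of its centre seen from above, wing nut up, leaning less than 0.65 rad (37 degrees); resting against the rim is fine ((((horizontal distance between long_a_mid and well_1 below 0.036 m and z of long_a_mid in the frame of well_1 between 0.045 and 0.09 m and angle between long_a_mid's own z axis and vertical below 0.65 rad) and (horizontal distance between long_b_mid and well_2 below 0.036 m and z of long_b_mid in the frame of well_2 between 0.045 and 0.09 m and angle between long_b_mid's own z axis and vertical below 0.65 rad)) or ((horizontal distance between long_a_mid and well_2 below 0.036 m and z of long_a_mid in the frame of well_2 between 0.045 and 0.09 m and angle between long_a_mid's own z axis and vertical below 0.65 rad) and (horizontal distance between long_b_mid and well_1 below 0.036 m and z of long_b_mid in the frame of well_1 between 0.045 and 0.09 m and angle between long_b_mid's own z axis and vertical below 0.65 rad)))); the robot touches nothing.
It also fails if it takes over 64 s, if anything falls off the work surface, if the arm or the gripper's body presses on something with over 40 N, if the wrist force passes 120 N, or if a joint passes its speed limit or range.

## Working session

There is one attempt and no reset: what is moved stays moved. The work goes in short steps, Python scripts to look and compute and a tool call to move; the robot and the scene stay as the last step left them, time stands still between calls to the robot, and variables do not carry over. Pictures are saved under pics/ and viewed, at most 10 in all, crops included, and the job is handed in when it is done.

Besides the shell and the picture viewer there is one more tool, called after "Emit:" as a command line: name --argument value ..., lists and objects as JSON in quotes. drive_tool: Moves the arm, as the interface text tells. Its arguments: {"type":"object","properties":{"angular":{"type":"array","items":{"type":"array","items":{"type":"number"}}},"delta_pos":{"type":"array","items":{"type":"array","items":{"type":"number"}}},"gripper":{"type":"array","items":{"type":"number"}},"squeeze":{"type":"number"}},"required":["angular","delta_pos","gripper"]}

```bash
mkdir -p pics
cat > h.py <<'E'
import numpy as np, cv2
from cell import telemetry, eyes, env, models
def rot(o):
    o=np.array(o,float)
    if o.shape==(3,3): return o
    from scipy.spatial.transform import Rotation as R
    if o.size==4: return R.from_quat(o).as_matrix()
    return R.from_euler('xyz',o,degrees=True).as_matrix()
def at_z(pic,px,z):
    d=rot(pic['orientation'])@np.linalg.inv(pic['mtx'])@np.array([px[0],px[1],1.])
    o=np.array(pic['origin']); return o+d*(z-o[2])/d[2]
def proj(pic,P):
    c=rot(pic['orientation']).T@(np.array(P)-np.array(pic['origin'])); u=pic['mtx']@c; return u[:2]/u[2]
def save(pic,n): cv2.imwrite('pics/'+n,pic['pixels'][:,:,::-1])
E
python3 - <<'E'
from h import *
print(telemetry.get_obs(), env.finger_overhang)
for n in ['scene','top']:
    p=eyes.read_camera(n); save(p,n+'0.png'); print(n,p['mtx'],p['origin'],p['orientation'])
    for t in ['long_a_mid','well_1']:
        print(t,[(np.round(d['centre']),round(d['p'],2)) for d in models.search_frame(p,t)])
E
```

```text
{'time_s': 0.0, 'qpos': array([-71.61328694,  18.43980301,  -4.01640825,  83.17665014,
         1.29550628,  78.54054861,  -3.26078578]), 'joint_velocities': array([ 0.04330786, -0.00942806,  0.0138501 ,  0.05557512,  0.09969096,
        0.0361361 ,  0.00785254]), 'effort': array([ 7.05242583e-04, -4.91294432e+01, -4.03346876e-01, -3.12519479e+01,
       -6.38628239e-02,  4.38720058e-02,  1.66864388e-04]), 'tool_pos': array([0.19618995, 0.61911798, 0.23543787]), 'tool_rot': array([-1.79888277e+02,  6.05011757e-03,  1.62423229e+02]), 'force': array([0.01042297, 0.03421975, 0.02127554]), 'wrist_torque': array([-0.03931454, -0.03124173,  0.00443731]), 'grasp_force': 0.0, 'grip_width': 0.08715460768229917} 0.014
scene [[450.40938998   0.         310.41499778]
 [  0.         450.40938998 233.81523256]
 [  0.           0.           1.        ]] [0.85802296 0.37011426 0.63518344] [-135.99152812   -1.07136499  140.88762221]
long_a_mid [(array([369., 258.]), 0.64)]
well_1 [(array([230., 194.]), 0.84)]
top [[551.11268385   0.         318.72772286]
 [  0.         551.11268385 232.4224796 ]
 [  0.           0.           1.        ]] [ 0.36024966 -0.0271248   1.08863593] [-169.43305452    0.89508005  -90.65155563]
long_a_mid [(array([276., 269.]), 0.91)]
well_1 [(array([441., 238.]), 0.73)]
```

View pics/scene0.png

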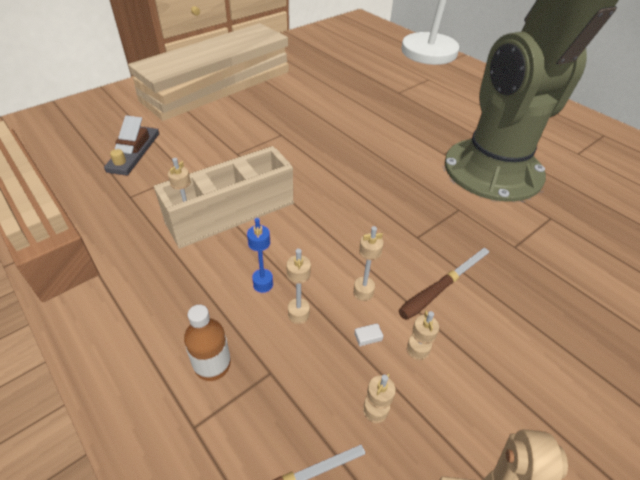

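View pics/top0.png

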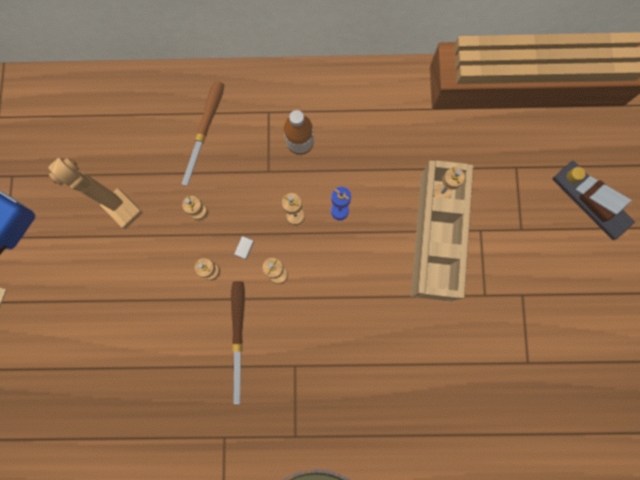

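Run:
```python
from h import *
ps={n:eyes.read_camera(n) for n in ['scene','top']}
S,T=ps['scene'],ps['top']
for n,p in ps.items():
    for t in ['long_a_mid','well_1']:
        for d in models.cut_out(p,t):
            ys,xs=np.nonzero(d['pixels']); print(n,t,round(d['p'],2),np.round(d['centre']),xs.min(),xs.max(),ys.min(),ys.max())
for nm,px in dict(a=(292,202),b=(272,267)).items():
    P=at_z(T,px,.132); print(nm,P,'r',np.hypot(*P[:2]),'scene top',proj(S,P),'foot',proj(S,[*P[:2],0]),proj(T,[*P[:2],0.024]))
for px in [(447,232),(441,275),(230,0)]:
    P=at_z(T,px,.096);print(px,P,np.hypot(*P[:2]))
c1=cv2.resize(T['pixels'][150:310,400:500],None,fx=3.6,fy=3.6,interpolation=2)
c2=cv2.resize(T['pixels'][150:310,180:300],None,fx=3.6,fy=3.6,interpolation=2)
cv2.imwrite('pics/crop1.png',np.hstack([c1,c2])[:,:,::-1])
```

```text
scene long_a_mid 0.73 [228. 194.] 154 293 146 247
scene long_a_mid 0.67 [366. 257.] 353 382 226 300
scene well_1 0.56 [228. 196.] 154 292 146 247
top long_a_mid 0.71 [274. 269.] 262 287 258 284
top well_1 0.62 [441. 238.] 412 472 161 300
a [0.59483083 0.03289233 0.132     ] r 0.5957395567977158 scene top [298.15949704 262.39955584] foot [298.2280409  313.58861348] [295.45507138 214.97180536]
b [0.47857899 0.06816628 0.132     ] r 0.48340923651537454 scene top [371.89858364 240.45988059] foot [363.07304958 292.11939448] [277.50775536 273.77285005]
(447, 232) [ 0.54304909 -0.24795698  0.096     ] 0.5969798832928842
(441, 275) [ 0.46450276 -0.23295096  0.096     ] 0.5196431134170684
(230, 0) [1.01966253 0.15788229 0.096     ] 1.0318132037913545
```

View pics/crop1.png

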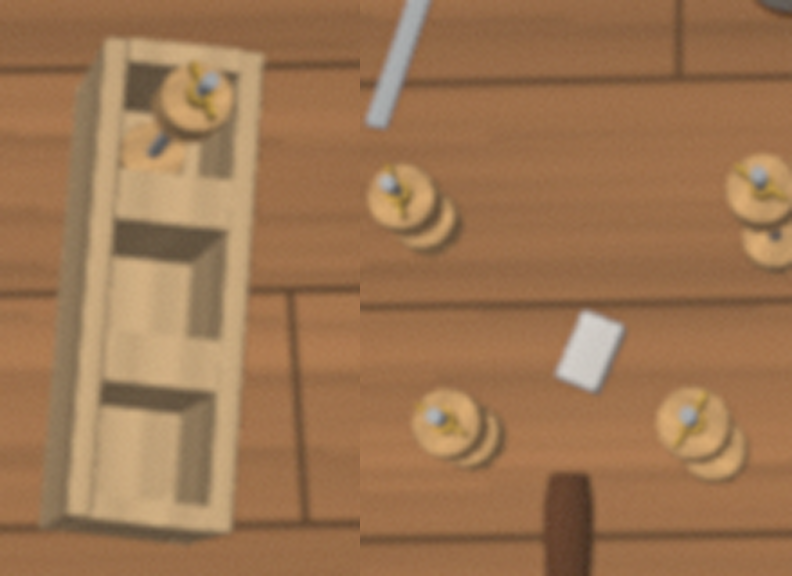

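Run:
```python
from h import *
T=eyes.read_camera('top');S=eyes.read_camera('scene')
C=np.array([at_z(T,p,.096)[:2] for p in [(429.2,160.6),(473.6,165.3),(464.4,297.2),(418.1,293.1)]])
print(C,np.linalg.norm(C-np.roll(C,1,0),axis=1))
c=C.mean(0);u=(C[0]+C[1]-C[2]-C[3]);u/=np.linalg.norm(u);print('c',c,'u',u,np.degrees(np.arctan2(u[1],u[0])))
w2=c;w1=c-.084*u;print('w1',w1,'w2',w2,np.hypot(*w1))
for w in(w1,w2): print(proj(T,[*w,.096]),proj(S,[*w,.096]),proj(T,[*w,.006]))
for nm,px in dict(a=(292,202.8),b=(272.2,268),blue=(341,197)).items(): print(nm,at_z(T,px,.132))
```

```text
[[ 0.67941778 -0.22208693]
 [ 0.66891901 -0.30425138]
 [ 0.42422728 -0.27253116]
 [ 0.43255612 -0.1904008 ]] [0.2488869  0.08283249 0.24673916 0.08255159]
c [ 0.55128005 -0.24731757] u [ 0.99178296 -0.12793187] -7.350099186583539
w1 [ 0.46797028 -0.23657129] w2 [ 0.55128005 -0.24731757] 0.524368339983353
[442.91518828 273.05427467] [264.51909764 161.49493283] [433.47036636 278.14184517]
[446.40586879 227.58134283] [225.10817976 175.11210828] [436.80988259 236.26796945]
a [0.59336276 0.03289596 0.132     ]
b [0.47681722 0.06780897 0.132     ]
blue [ 0.6026809  -0.05472641  0.132     ]
```

Emit:
drive_tool --angular '[[0,0,0],[0,0,0],[0,0,0]]' --delta_pos '[[0,0,-3],[0,0,-3],[0,0,-2]]' --gripper '[7,7,7]' --squeeze 15

```text
time_s: 1.0
tool_pos: [0.1965, 0.6201, 0.319]
tool_rot: [179.9, -0.0, 162.4]
force: [-0.5, 0.2, -0.3]
grip_width: 0.0731
grasp_force: 0.0
```

Emit:
drive_tool --angular '[[0,0,-0.09],[0,0,-0.088],[0,0,0],[0,0,0],[0,0,0],[0,0,0],[0,0,0],[0,0,0],[0,0,0],[0,0,0],[0,0,0],[0,0,0],[0,0,0],[0,0,0],[0,0,0],[0,0,0],[0,0,0],[0,0,0],[0,0,0],[0,0,0]]' --delta_pos '[[0,0,0],[0,0,0],[-2.2,-3.2,0],[-2.2,-3.2,0],[-2.2,-3.2,0],[-2.2,-3.2,0],[-2.2,-3.2,0],[-2.2,-3.2,0],[-2.2,-3.2,0],[-2.2,-3.2,0],[-2.2,-3.2,0],[-2.2,-3.2,0],[-2.2,-3.2,0],[-2.2,-3.2,0],[-2.2,-3.2,0],[-2.2,-3.2,0],[-2.2,-3.2,0],[-1.9,-3.1,0],[0,0,0],[0,0,0]]' --gripper '[7,7,7,7,7,7,7,7,7,7,7,7,7,7,7,7,7,7,7,7]'

```text
time_s: 3.0
tool_pos: [0.4769, 0.0675, 0.3167]
tool_rot: [180.0, 0.0, 172.5]
force: [1.0, 0.6, 0.1]
grip_width: 0.0702
grasp_force: 0.0
```

Run:
```python
from h import *
o=telemetry.get_obs();print(o['qpos'],o['tool_pos'],o['tool_rot'],o['time_s'])
p=eyes.read_camera('wrist');save(p,'w1.png');print(p['origin'],p['orientation'],proj(p,[.477,.068,.132]),proj(p,[.477,.068,.024]))
for t in ['long_a_mid']:
  for d in models.search_frame(p,t): print(d)
```

```text
[-39.38053935  -5.26256756  26.42879316  99.58184132   2.30343889
  85.1186004   69.25409662] [0.4769033  0.06751239 0.31671171] [1.79951716e+02 1.82926224e-03 1.72497538e+02] 3.0
[0.39749273 0.0777422  0.46590761] [ 1.63087564e+02 -7.35939264e-02  8.25246640e+01] [326.76241386 223.15003524] [326.56860894 200.48032331]
{'centre': [327.9, 222.7], 'p': 0.94}
```

View pics/w1.png

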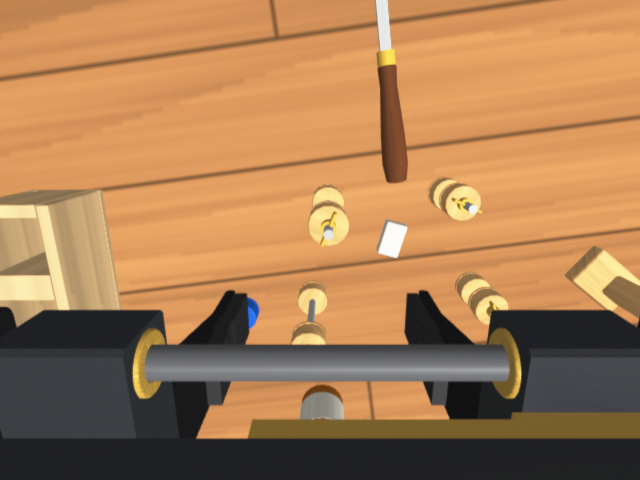

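Emit:
drive_tool --angular '[[0,0,0],[0,0,0],[0,0,0],[0,0,0],[0,0,0],[0,0,0],[0,0,0],[0,0,0],[0,0,0],[0,0,0],[0,0,0],[0,0,0],[0,0,0],[0,0,0],[0,0,0],[0,0,0],[0,0,0]]' --delta_pos '[[0,0,3],[0,0,3],[0,0,3],[0,0,3],[0,0,3],[0,0,3],[0,0,2],[0,0,0],[0,0,0],[0,0,0],[0,0,0],[0,0,0],[0,0,0],[0,0,0],[0,0,0],[0,0,0],[0,0,0]]' --gripper '[7,7,7,7,7,7,7,7,7,5,4,3,3,3,3,3,3]' --squeeze 15

```text
time_s: 4.8
tool_pos: [0.477, 0.0682, 0.1168]
tool_rot: [180.0, 0.0, 172.6]
force: [0.6, 0.6, 1.9]
grip_width: 0.0352
grasp_force: 15.0
```

Emit:
drive_tool --angular '[[0,0,0],[0,0,0],[0,0,0],[0,0,0],[0,0,0],[0,0,0],[0,0,0],[0,0,0],[0,0,0],[0,0,0],[0,0,0],[0,0,0],[0,0,0],[0,0,0],[0,0,0],[0,0,0],[0,0,0],[0,0,0],[0,0,0]]' --delta_pos '[[0,0,-1],[0,0,-3],[0,0,-3],[0,0,-3],[0,0,-3],[0,0,-2],[0,0,0],[-0.3,-2,0],[-0.3,-3,0],[-0.3,-3,0],[-0.3,-3,0],[-0.3,-3,0],[-0.3,-3,0],[-0.3,-3,0],[-0.3,-3,0],[-0.3,-3,0],[-0.3,-3,0],[0,-1.4,0],[0,0,0]]' --gripper '[3,3,3,3,3,3,3,3,3,3,3,3,3,3,3,3,3,3,3]'

```text
time_s: 6.7
tool_pos: [0.4658, -0.2398, 0.2655]
tool_rot: [-179.9, -0.1, 172.3]
force: [0.0, -0.5, -1.2]
grip_width: 0.0356
grasp_force: 15.0
```

Run:
```python
from h import *
o=telemetry.get_obs();print(o['qpos'],o['tool_pos'],o['tool_rot'],o['grip_width'])
A=eyes.read_camera('scene');B=eyes.read_camera('top')
print(proj(A,[.468,-.2366,.096]),proj(A,[.468,-.2366,.145]))
im=np.hstack([cv2.resize(A['pixels'][60:260,140:340],(400,400)),cv2.resize(B['pixels'][150:310,370:530],(400,400))])
cv2.imwrite('pics/p1.png',im[:,:,::-1])
```

```text
[-22.89365888   1.63320983  48.61062698  99.83750192  -1.139048
  79.18028319 108.24877406] [ 0.46583118 -0.23978228  0.26549202] [-1.79928427e+02 -1.23920956e-01  1.72327471e+02] 0.03562462820206289
[264.49823692 161.49352395] [263.07929805 140.44497654]
```

View pics/p1.png

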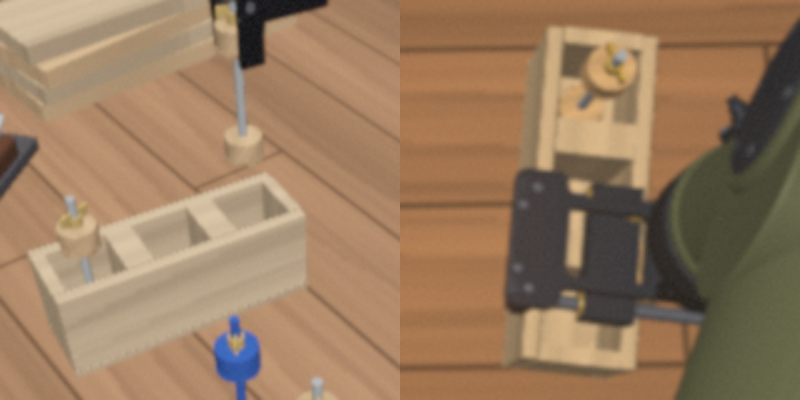

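Emit:
drive_tool --angular '[[0,0,0],[0,0,0],[0,0,0],[0,0,0],[0,0,0],[0,0,0],[0,0,0],[0,0,0],[0,0,0]]' --delta_pos '[[-0.1,0.2,0],[0,0,1],[0,0,2],[0,0,2],[0,0,2],[0,0,2],[0,0,2],[0,0,2],[0,0,0]]' --gripper '[3,3,3,3,3,3,3,3,3]'

```text
time_s: 7.7
tool_pos: [0.4668, -0.2334, 0.1335]
tool_rot: [180.0, -0.3, 172.7]
force: [0.2, -0.2, -1.7]
grip_width: 0.0351
grasp_force: 15.0
```

Emit:
drive_tool --angular '[[0,0,0],[0,0,0],[0,0,0],[0,0,0],[0,0,0],[0,0,0],[0,0,0],[0,0,0],[0,0,0],[0,0,0],[0,0,0],[0,0,0],[0,0,0],[0,0,0],[0,0,0],[0,0,0]]' --delta_pos '[[0,-0.2,0.4],[0,0,0.3],[0,0,0],[0,0,0],[0,0,0],[0,0,0],[0,0,0],[0,0,0],[0,0,0],[0,0,-1],[0,0,-3],[0,0,-4],[0,0,-4],[0,0,-4],[0,0,-4],[0,0,0]]' --gripper '[3,3,3,3.8,4.2,5,6,7,7,7,7,7,7,7,7,7]'

```text
time_s: 9.3
tool_pos: [0.4707, -0.239, 0.3358]
tool_rot: [-180.0, 0.6, 172.6]
force: [0.4, 0.6, 0.2]
grip_width: 0.0699
grasp_force: 0.0
```

Emit:
drive_tool --angular '[[0,0,0],[0,0,0],[0,0,0],[0,0,0],[0,0,0],[0,0,0],[0,0,0],[0,0,0],[0,0,0],[0,0,0],[0,0,0],[0,0,0],[0,0,0]]' --delta_pos '[[-0.8,2.8,0],[-0.9,2.9,0],[-0.9,2.9,0],[-0.9,2.9,0],[-0.9,2.9,0],[-0.9,2.9,0],[-0.9,2.9,0],[-0.9,2.9,0],[-0.9,2.9,0],[-0.7,2.5,0],[0,0,0],[0,0,0],[0,0,0]]' --gripper '[7,7,7,7,7,7,7,7,7,7,7,7,7]'

```text
time_s: 10.6
tool_pos: [0.5912, 0.0324, 0.3298]
tool_rot: [-180.0, 0.0, 172.5]
force: [-0.4, -1.1, 0.0]
grip_width: 0.07
grasp_force: 0.0
```

Run:
```python
from h import *
o=telemetry.get_obs();print(o['qpos'],o['tool_pos'],o['tool_rot'])
A=eyes.read_camera('scene');B=eyes.read_camera('wrist')
print(proj(A,[.468,-.2366,.138]))
print(proj(B,[.5934,.0329,.132]),[d for d in models.search_frame(B,'long_a_mid')])
im=np.hstack([cv2.resize(A['pixels'][120:320,140:340],(400,400)),cv2.resize(B['pixels'],(400,400))])
cv2.imwrite('pics/p2.png',im[:,:,::-1])
```

```text
[-37.09382027  10.68739764  36.8374867   84.32277827  -6.35170378
  87.10130395  82.08198567] [0.59120055 0.03243009 0.32976973] [-1.79960901e+02  1.02505130e-02  1.72496187e+02]
[263.28916865 143.55819835]
[327.36585711 221.90293539] [{'centre': [13.8, 124.2], 'p': 0.76}]
```

View pics/p2.png

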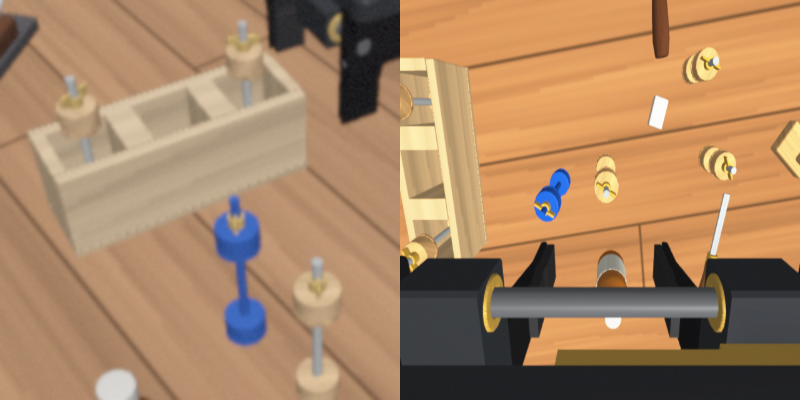

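Emit:
drive_tool --angular '[[0,0,0],[0,0,0],[0,0,0],[0,0,0],[0,0,0],[0,0,0],[0,0,0],[0,0,0],[0,0,0],[0,0,0],[0,0,0],[0,0,0],[0,0,0],[0,0,0],[0,0,0],[0,0,0],[0,0,0],[0,0,0]]' --delta_pos '[[-0.2,0,2],[0,0,3],[0,0,3],[0,0,3],[0,0,3],[0,0,3],[0,0,3],[0,0,1.3],[0,0,0],[0,0,0],[0,0,0],[0,0,0],[0,0,0],[0,0,0],[0,0,0],[0,0,0],[0,0,0],[0,0,0]]' --gripper '[7,7,7,7,7,7,7,7,7,7,5,4,3,3,3,3,3,3]'

```text
time_s: 12.55
tool_pos: [0.5935, 0.034, 0.1167]
tool_rot: [180.0, 0.0, 172.6]
force: [-0.4, 0.8, 1.1]
grip_width: 0.0353
grasp_force: 15.0
```

Emit:
drive_tool --angular '[[0,0,0],[0,0,0],[0,0,0],[0,0,0],[0,0,0],[0,0,0],[0,0,0],[0,0,0],[0,0,0],[0,0,0],[0,0,0],[0,0,0],[0,0,0],[0,0,0],[0,0,0],[0,0,0],[0,0,0],[0,0,0],[0,0,0],[0,0,0]]' --delta_pos '[[0,0,-1],[0,0,-3],[0,0,-4],[0,0,-4],[0,0,-4],[0,0,-3],[0,0,-1],[0,-1.5,0],[0.1,-3,0],[0.1,-3,0],[0.1,-3,0],[0.1,-3,0],[0.1,-3,0],[0.1,-3,0],[0,-3,0],[0,-3,0],[0,-2,0],[0,-0.9,0],[0,0,0],[0,0,0]]' --gripper '[3,3,3,3,3,3,3,3,3,3,3,3,3,3,3,3,3,3,3,3]'

```text
time_s: 14.55
tool_pos: [0.5509, -0.246, 0.3155]
tool_rot: [179.9, -0.1, 172.7]
force: [0.4, 0.7, -0.1]
grip_width: 0.0359
grasp_force: 15.0
```

Emit:
drive_tool --angular '[[0,0,0],[0,0,0]]' --delta_pos '[[0,0,0],[0,0,0]]' --gripper '[3,3]'

```text
time_s: 14.75
tool_pos: [0.5515, -0.2456, 0.3164]
tool_rot: [180.0, -0.0, 172.8]
force: [-0.2, 0.0, -0.5]
grip_width: 0.0357
grasp_force: 15.0
```

Emit:
drive_tool --angular '[[0,0,0],[0,0,0],[0,0,0],[0,0,0],[0,0,0],[0,0,0],[0,0,0],[0,0,0],[0,0,0],[0,0,0]]' --delta_pos '[[0,-0.1,2],[0,0,3],[0,0,3],[0,0,2],[0,0,2],[0,0,2],[0,0,2],[0,0,1.8],[0,0,0.8],[0,0,0]]' --gripper '[3,3,3,3,3,3,3,3,3,3]'

```text
time_s: 15.75
tool_pos: [0.5504, -0.2471, 0.1296]
tool_rot: [180.0, -0.1, 172.7]
force: [-0.6, -0.4, -0.2]
grip_width: 0.0354
grasp_force: 15.0
```

Emit:
drive_tool --angular '[[0,0,0],[0,0,0],[0,0,0],[0,0,0],[0,0,0],[0,0,0],[0,0,0],[0,0,0],[0,0,0],[0,0,0],[0,0,0],[0,0,0],[0,0,0],[0,0,0],[0,0,0],[0,0,0]]' --delta_pos '[[0,0,0.3],[0,0,0],[0,0,0],[0,0,0],[0,0,0],[0,0,0],[0,0,0],[0,0,0],[0,0,0],[0,0,-1],[0,0,-3],[0,0,-4],[0,0,-4],[0,0,-4],[0,0,-3],[0,0,0]]' --gripper '[3,3,3,3.8,4.2,5,6,7,7,7,7,7,7,7,7,7]'

```text
time_s: 17.35
tool_pos: [0.5525, -0.2496, 0.3233]
tool_rot: [-179.9, 0.5, 172.6]
force: [-0.8, -0.1, -0.5]
grip_width: 0.0696
grasp_force: 0.0
```

Emit:
drive_tool --angular '[[0,0,0],[0,0,0],[0,0,0],[0,0,0],[0,0,0],[0,0,0],[0,0,0],[0,0,0],[0,0,0]]' --delta_pos '[[0,3,0],[0,3,0],[0,3,0],[0,3,0],[0,3,0],[0,3,0],[0,3,0],[0,0,0],[0,0,0]]' --gripper '[7,7,7,7,7,7,7,7,7]'

```text
time_s: 18.25
tool_pos: [0.5775, -0.0393, 0.3171]
tool_rot: [-180.0, -0.0, 172.7]
force: [-0.3, -0.8, 0.3]
grip_width: 0.0702
grasp_force: 0.0
```

Run:
```python
from h import *
A=eyes.read_camera('scene');B=eyes.read_camera('top')
for w in ([.468,-.2366],[.5513,-.2473]): print(proj(A,[*w,.138]),proj(B,[*w,.138]))
im=np.hstack([cv2.resize(A['pixels'][120:320,140:340],(400,400)),cv2.resize(B['pixels'][150:310,370:530],(400,400))])
cv2.imwrite('pics/p3.png',im[:,:,::-1])
```

```text
[263.28916865 143.55819835] [447.93959676 270.33893591]
[222.40225066 156.99463952] [451.47444754 222.97241485]
```

View pics/p3.png

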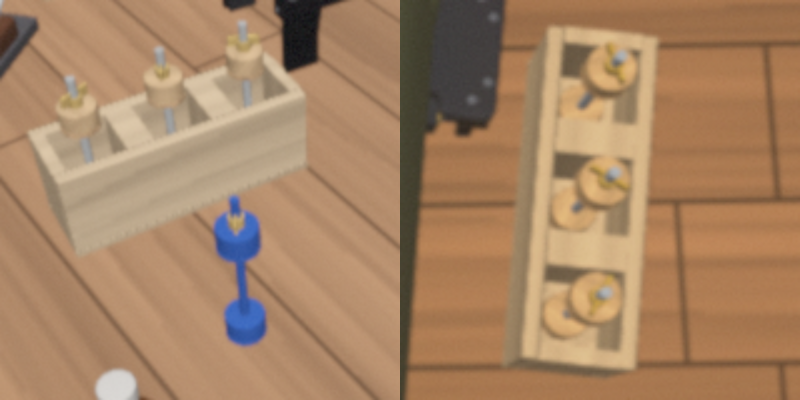

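The picture shows all three wells holding an upright clamp. The upper spools sit at about (448, 270) and (452, 223) in the top view, as predicted, and the blue clamp is untouched.

```bash
python3 -c "
from h import *
print(env.sign_off())"
```

```text
the job is handed in; nothing more can be done
None
```

Both long clamps now stand foot down and wing nut up in the two wells that were empty, one in each, and the job is handed in; the sign-off returned no verdict.

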